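Set up a bar for a deflection test

TASK

Set up the bar for its deflection test: stand the wedge-topped support in the middle of the square foot plate and the roller-topped support in the middle of the round foot plate, each with its top line square across the line that joins the two plates. Then lay the flat bar on top of both supports, in line with the plates and with its middle over the probe between them, and last stand the larger of the two knobbed weights upright on the middle of the bar. Do not move the smaller weight or the beaker.

Things in the scene. Friction and masses are not known exactly. Their poses are not given: they have to be found in the camera images.
- probe: fixed displacement probe on the bench: steel base disc 52 mm across and 14 mm high, a 20 mm thick stem above it up to 46 mm, a brass tip up to 58 mm. It does not move. Origin: centre of the underside, on the bench. Its y axis is the line through the two foot plates, whose centres lie 80 mm to either side of it (at +y and -y, which plate on which side varies)
- square_foot: square aluminium foot plate 70 x 70 x 6 mm, fixed on the bench beside the probe. Origin: centre of its underside, so its top is at 6 mm. Turned as the probe is
- round_foot: round aluminium foot plate 76 mm across, 6 mm thick, fixed on the bench on the other side of the probe. Origin: centre of its underside, so its top is at 6 mm. Turned as the probe is
- wedge_support: loose steel support block, 40 mm (x) by 36 mm (y), 60 mm tall, top shaped like a roof whose ridge runs along its x axis; upright sides up to 42 mm, slopes at 45 degrees above; the two end faces (+x and -x, 40 mm apart) are flat and upright up to the ridge. About 450 g. Origin: centre of its underside
- roller_support: loose steel support: foot 40 mm (x) by 44 mm (y) by 12 mm, a thin web 14 mm thick (y) above it, and a round roller of 28 mm diameter fixed along the top, along its x axis, topping out at 60 mm. Its end faces (+x and -x, 40 mm apart) are flat and upright over the full height. About 350 g. Origin: centre of its underside
- bar: loose flat aluminium bar, 230 mm long (its y axis), 30 mm wide (x), 8 mm thick, lying flat on the bench. About 150 g. Origin: centre of its underside
- large_weight: larger knobbed steel weight: cylinder of 38 mm diameter and 46 mm height with a knob of 22 mm diameter on top (the knob's straight part from 58 to 66 mm), 70 mm tall in all. About 500 g. Origin: centre of its underside
- small_weight: smaller knobbed steel weight, not used: cylinder of 25 mm diameter and 26 mm height with a 16 mm knob, 50 mm tall in all, about 100 g. Origin: centre of its underside. Must stay where it is
- beaker: open glass beaker, 52 mm across at the rim, 70 mm tall, about 60 g. Origin: centre of its underside. Must stay where it is
There are look-alikes about, which are no part of the job. Leave any brown look-alike of the roller_support alone.

How it is judged:
On the way, in this order (a step that is already met when the one before it is completed fails the run):
1. both supports stand released on their foot plates (horizontal distance between wedge_support and square_foot below 0.012 m and height (world z) of wedge_support between 0.003 and 0.009 m and angle between each of wedge_support, roller_support's own z axis and vertical below 0.08 rad and angle between the x axis of each of wedge_support, roller_support and the x axis of probe, either way round below 0.2 rad and horizontal distance between roller_support and round_foot below 0.012 m and height (world z) of roller_support between 0.003 and 0.009 m and contact force between the fingers and wedge_support below 0.1 N and contact force between the fingers and roller_support below 0.1 N and linear speed of each of wedge_support, roller_support below 0.02 m/s), for 0.2 s.
2. the bar lies released across both supports (all of step 1 and x of bar in the frame of probe between -0.012 and 0.012 m and y of bar in the frame of probe between -0.015 and 0.015 m and height (world z) of bar between 0.062 and 0.07 m and angle between bar's own z axis and vertical below 0.08 rad and angle between the y axis of bar and the y axis of probe, either way round below 0.12 rad and contact force between the fingers and bar below 0.1 N and linear speed of bar below 0.02 m/s), for 0.2 s.
3. the larger weight stands released on the middle of the bar (horizontal distance between wedge_support and square_foot below 0.012 m and height (world z) of wedge_support between 0.003 and 0.009 m and angle between each of wedge_support, roller_support, bar's own z axis and vertical below 0.08 rad and angle between the x axis of each of wedge_support, roller_support and the x axis of probe, either way round below 0.2 rad and horizontal distance between roller_support and round_foot below 0.012 m and height (world z) of roller_support between 0.003 and 0.009 m and x of bar in the frame of probe between -0.012 and 0.012 m and y of bar in the frame of probe between -0.015 and 0.015 m and height (world z) of bar between 0.062 and 0.07 m and angle between the y axis of bar and the y axis of probe, either way round below 0.12 rad and horizontal distance between large_weight and bar below 0.012 m and height (world z) of large_weight between 0.069 and 0.079 m and angle between large_weight's own z axis and vertical below 0.1 rad and contact force between the fingers and wedge_support below 0.1 N and contact force between the fingers and roller_support below 0.1 N and contact force between the fingers and bar below 0.1 N and contact force between the fingers and large_weight below 0.1 N), for 0.2 s.
At the end, for the whole second after the job is handed in: Supports upright on their plates within 12 mm of centre, top lines within 0.2 rad of square; bar level on both, middle within 12 mm sideways and 15 mm lengthways of the probe, within 0.12 rad of the plates' line; larger weight upright within 12 mm of the bar's middle; all released and at rest (horizontal distance between wedge_support and square_foot below 0.012 m and height (world z) of wedge_support between 0.003 and 0.009 m and angle between each of wedge_support, roller_support, bar's own z axis and vertical below 0.08 rad and angle between the x axis of each of wedge_support, roller_support and the x axis of probe, either way round below 0.2 rad and horizontal distance between roller_support and round_foot below 0.012 m and height (world z) of roller_support between 0.003 and 0.009 m and x of bar in the frame of probe between -0.012 and 0.012 m and y of bar in the frame of probe between -0.015 and 0.015 m and height (world z) of bar between 0.062 and 0.07 m and angle between the y axis of bar and the y axis of probe, either way round below 0.12 rad and horizontal distance between large_weight and bar below 0.012 m and height (world z) of large_weight between 0.069 and 0.079 m and angle between large_weight's own z axis and vertical below 0.1 rad and linear speed of each of wedge_support, roller_support, bar, large_weight below 0.01 m/s and angular speed of each of wedge_support, roller_support, bar, large_weight below 0.1 rad/s); the robot touches nothing.
It fails at once if the smaller weight was moved or tipped (distance of small_weight from where it was at the start of the episode above 0.02 m or angle between small_weight's own z axis and vertical above 0.35 rad).
It fails at once if the beaker was moved or tipped (distance of beaker from where it was at the start of the episode above 0.02 m or angle between beaker's own z axis and vertical above 0.35 rad).
It also fails if it takes over 120 s, if anything falls off the work surface, if the arm or the gripper's body presses on something with over 40 N, if the wrist force passes 120 N, or if a joint passes its speed limit or range.

ROBOT

A 6-joint arm with a two-finger parallel gripper is mounted at the origin on the work surface. World frame = base frame: x ahead of the robot, y to its left, z up, the work surface at z = 0. Lengths are in m, angles in rad, forces in N, time in s.
With the tool pointing down it reaches from about 0.35 to 0.95 m from the base axis. Payload 17.4 kg.
Tool frame: the origin (TCP) lies midway between the tips of the shut fingers; the grasp point (between the pads) lies 19 mm behind it (grasp_offset is the distance from the TCP to the grasp point, in m); z points along the fingers, y is the line along which they close (so a half turn about z gives the same grasp; the last joint's range is limited). The gripper opens to 93 mm and grips with 3 to 60 N. Pads are 15 mm wide; open, the fingers measure 128 mm over their backs; the gripper's body (75 mm by 188 mm) begins 65 mm behind the grasp point.
Start: joints at [1.212, 0.116, 1.442, -0, 1.584, -0.038], TCP at [0.213, 0.641, 0.219] pointing down, gripper open.
Joint ranges: [-2.83, 2.83], [-0.83, 2.19], [0.07, 2.5], [-1.14, 4.28], [0.01, 3], [-2.97, 2.97]. Speed limits (rad/s): [1.89, 1.89, 2.22, 3.14, 3.14, 3.14].

INTERFACE

Orientations are given as a unit quaternion [x, y, z, w].
In Python, from workcell import move_pose, movel, move_joints, open_gripper, close_gripper, hold, solve_ik, get_image, camera_model, IKError, finish_job, cut_out, current_clock, current_joint_pos, current_dq, current_effort, current_tool_pos, current_eef_rot, current_contact_force, current_ft_torque, current_grip_width, current_grip_force, grasp_offset gives the robot as it stands. The module is installed in compiled form; this text tells all that it offers. Calls block until the motion is done:
- move_pose(position, orientation): joint-space move of the TCP to a pose.
- movel(position, ori=None, feed=0.15): straight line of the TCP; ori=None keeps the orientation; feed is the mean speed in m/s.
- move_joints(angles): joint-space move.
- open_gripper() and close_gripper(squeeze=None): open the fingers fully, or close them until they stop; squeeze is the grip in N (None keeps the last).
- hold(seconds).
- solve_ik(position, orientation): joint angles nearest the present ones, or None.
- get_image(name): name is "scene" or "top" or "wrist"; returns the picture (420x560x3 uint8, blue, green, red); there is no depth.
- camera_model(name): a dict with "fx", "fy", "cx", "cy" (pixels), "dist" ([k1, k2, p1, p2, k3] as OpenCV has them; the pictures are not rectified), "R" (3x3) and "t" (3): a world point X has camera coordinates R X + t. Camera axes: x right, y down, z forward; pixel columns grow to the right and rows downward; lengths in m; the calibration is good to about 2 mm. A picture is of the moment at which its call begins: read the wrist's pose just before it. camera_model takes no time and is no camera call; for the wrist camera it gives the pose at the moment of the call.
A pose or a line that the arm cannot do raises IKError and nothing moves.
- finish_job(): hands the job in; it is judged then, once.
Trained networks look in the newest picture that a camera, given by its name, has taken for a name from the list of things; names that differ only in an ending like _2 or _b are one class to them, and where a whole thing is asked for, a point or a joint stands for the part that bears it (a point fixed in the world has none). Each returns a list of dicts, best first, with "conf" (0 to 1); they miss things now and then, are a little off and sometimes report something else, mostly with a low value. They report only what shows in the picture. A call takes as long as a camera call. They do not tell look-alikes from the thing itself.
- cut_out(label, camera): "pixels" (420x560 bool, what is visible of it) and "centre" ([column, row] in pixels, amid what is visible of it).
Readings, each from a call of its own:
- current_clock(): time.
- current_joint_pos(): joint angles.
- current_dq(): joint speeds.
- current_effort(): joint torques, N m.
- current_tool_pos(): TCP position.
- current_eef_rot(): TCP orientation.
- current_contact_force(): force on the tool from outside, world axes, zero at the start.
- current_ft_torque(): the same for the moment, N m.
- current_grip_width(): opening from 0.0 (shut) to 1.0 (fully open).
- current_grip_force(): force on a finger pad.
Only numpy, scipy, OpenCV 4.12 (cv2) and the standard library are available. Lean on these libraries where they do the work, as an engineer would, in place of code of your own. Each camera call takes 0.05 s, during which the arm holds its last target. There are 200 camera calls.

## Working session

There is one attempt and no reset: what is moved stays moved. The work goes in short steps, each a Python script; the robot and the scene stay as the last script left them, time stands still between calls to the robot, and variables do not carry over. Pictures are saved under pics/ and viewed, at most 14 in all, crops included, and the job is handed in when it is done.

```bash
mkdir -p pics; python3 - <<'E'
from workcell import *
import cv2,numpy as np
for n in ("top","scene"):
    cv2.imwrite(f"pics/{n}0.png",get_image(n))
    m=camera_model(n); print(n,{k:np.round(v,3).tolist() for k,v in m.items()})
    for l in "probe square_foot round_foot wedge_support roller_support bar large_weight small_weight beaker".split():
        print(l,[(round(d["conf"],2),np.round(d["centre"]).tolist(),int(d["pixels"].sum())) for d in cut_out(l,n)])
print(current_eef_rot(),current_clock(),grasp_offset)
E
```

```text
top {'fx': 497.452, 'fy': 497.452, 'cx': 281.169, 'cy': 206.096, 'dist': [-0.062, 0.0, 0.0, 0.0, 0.0], 'R': [[0.023, -1.0, 0.006], [-0.983, -0.024, -0.185], [0.185, -0.001, -0.983]], 't': [-0.019, 0.547, 0.912]}
probe [(0.86, [180.0, 182.0], 524), (0.37, [412.0, 260.0], 541)]
square_foot [(0.95, [222.0, 192.0], 1192)]
round_foot [(0.95, [146.0, 178.0], 1050)]
wedge_support [(0.66, [413.0, 257.0], 579)]
roller_support [(0.91, [214.0, 297.0], 491), (0.77, [232.0, 251.0], 508)]
bar [(0.78, [378.0, 202.0], 1778), (0.51, [323.0, 262.0], 331)]
large_weight [(0.9, [325.0, 261.0], 365)]
small_weight [(0.7, [151.0, 254.0], 190)]
beaker [(0.6, [288.0, 131.0], 644)]
scene {'fx': 495.391, 'fy': 495.391, 'cx': 276.395, 'cy': 196.772, 'dist': [-0.046, 0.0, 0.0, 0.0, 0.0], 'R': [[-0.494, 0.869, 0.006], [0.734, 0.421, -0.533], [-0.466, -0.259, -0.846]], 't': [0.251, -0.371, 1.14]}
probe [(0.79, [353.0, 290.0], 800), (0.68, [338.0, 199.0], 806), (0.46, [313.0, 254.0], 1622)]
square_foot [(0.9, [314.0, 256.0], 1596)]
round_foot [(0.65, [396.0, 316.0], 1680)]
wedge_support [(0.74, [171.0, 117.0], 730)]
roller_support [(0.62, [378.0, 167.0], 754)]
bar [(0.58, [169.0, 172.0], 1699)]
large_weight [(0.94, [252.0, 147.0], 530), (0.49, [318.0, 257.0], 1632)]
small_weight [(0.87, [416.0, 232.0], 279)]
beaker [(0.95, [210.0, 270.0], 1190)]
[ 1.59709289e-01  9.87164091e-01 -9.80861879e-06 -2.07708043e-05] 1.0 0.0188
```

View pics/top0.png

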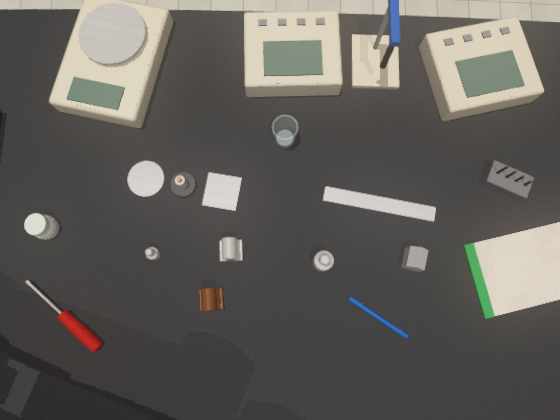

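View pics/scene0.png

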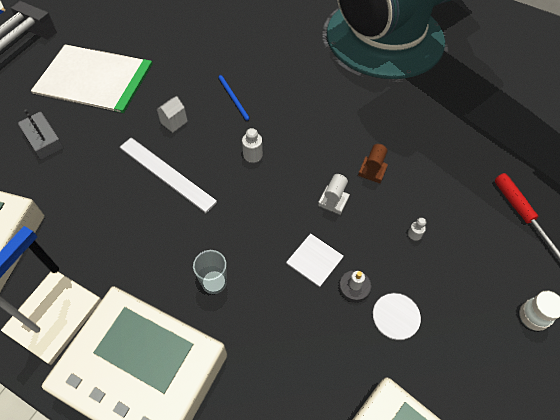

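The top view shows:
- the steel roller support at (231,249) and the brown look-alike at (212,299)
- the wedge at (415,258) and the bar at (379,203)
- the large weight at (324,261) and the small weight at (152,253)
- the probe at (182,184), the round foot at (146,179) and the square foot at (222,192)

The scene view agrees with this. Next I'll fit poses by matching projected outlines.

```bash
cat > h.py <<'E'
from workcell import *
import cv2,numpy as np
from scipy.optimize import minimize
from scipy.spatial.transform import Rotation as Ro
def box(a,b,z0,z1): return [[sx*a/2,sy*b/2,z] for sx in(-1,1) for sy in(-1,1) for z in(z0,z1)]
def cyl(d,z0,z1): return [[d/2*np.cos(t),d/2*np.sin(t),z] for t in np.linspace(0,2*np.pi,32) for z in(z0,z1)]
S=dict(square_foot=[box(70,70,0,6)],round_foot=[cyl(76,0,6)],
 wedge_support=[box(40,36,0,42)+[[-20,0,60],[20,0,60]]],
 roller_support=[box(40,44,0,12),box(40,14,12,46),[[x,14*np.cos(t),46+14*np.sin(t)] for x in(-20,20) for t in np.linspace(0,6.3,32)]],
 bar=[box(30,230,0,8)],large_weight=[cyl(38,0,46),cyl(14,46,58),cyl(22,58,66),cyl(16,66,70)],
 probe=[cyl(52,0,14),cyl(20,14,46),cyl(10,46,58)])
S={k:[np.array(p)/1000 for p in v] for k,v in S.items()}
def proj(m,P):
    K=np.array([[m["fx"],0,m["cx"]],[0,m["fy"],m["cy"]],[0,0,1]])
    return cv2.projectPoints(np.float64(P),cv2.Rodrigues(np.array(m["R"]))[0],np.float64(m["t"]),K,np.float64(m["dist"]))[0][:,0]
def ground(m,uv,z):
    K=np.array([[m["fx"],0,m["cx"]],[0,m["fy"],m["cy"]],[0,0,1]])
    n=cv2.undistortPoints(np.float64([[uv]]),K,np.float64(m["dist"]))[0,0]
    R=np.array(m["R"]);c=-R.T@m["t"];d=R.T@np.r_[n,1]
    return (c+d*(z-c[2])/d[2])[:2]
def sil(m,name,p,z0=0.):
    im=np.zeros((420,560),np.uint8);c,s=np.cos(p[2]),np.sin(p[2])
    for P in S[name]:
        W=P@np.array([[c,s,0],[-s,c,0],[0,0,1]])+[p[0],p[1],z0]
        cv2.fillConvexPoly(im,cv2.convexHull(np.int32(np.round(proj(m,W)*16))),255,cv2.LINE_AA,4)
    return im
def fit(m,name,mask,z0=0.,yaws=None):
    """pose x,y,yaw whose outline matches the mask best; returns pose, IoU"""
    M=cv2.GaussianBlur(mask.astype(np.float32),(0,0),1.)
    def cost(p):
        s=cv2.GaussianBlur(sil(m,name,p,z0).astype(np.float32)/255,(0,0),1.)
        return 1-np.minimum(s,M).sum()/np.maximum(s,M).sum()
    ys,xs=np.nonzero(mask);g=ground(m,(xs.mean(),ys.mean()),z0+S[name][0][:,2].max()/2)
    best=None
    for y in (np.arange(0,np.pi,np.pi/6) if yaws is None else yaws):
        r=minimize(cost,[*g,y],method="Nelder-Mead",options=dict(initial_simplex=[[*g,y],[g[0]+.01,g[1],y],[g[0],g[1]+.01,y],[*g,y+.25]],xatol=2e-4,fatol=1e-4))
        if best is None or r.fun<best.fun: best=r
    return best.x,1-best.fun
def find(name,cam,near=None,z0=0.,yaws=None,m=None):
    """best detection (nearest to the world point near) fitted"""
    if m is None: m=camera_model(cam);
    img=get_image(cam); D=cut_out(name,cam)
    if near is not None: D=[d for d in D if np.linalg.norm(ground(m,d["centre"],z0+.03)-near)<.05]
    if not D: return None,0,img
    p,q=fit(m,name,D[0]["pixels"],z0,yaws); return p,q,img
def down(a):
    """tool down, closing axis (tool y) along world angle a; the half turn with the smallest last joint is chosen in go"""
    z=[0,0,-1.];y=[np.cos(a),np.sin(a),0];return Ro.from_matrix(np.c_[np.cross(y,z),y,z]).as_quat()
def pick_ori(p,a):
    c=[(abs(q[5]),down(b)) for b in(a,a+np.pi) if (q:=solve_ik(p,down(b))) is not None]
    return min(c,key=lambda t:t[0])[1]
E
python3 - <<'E'
from h import *
cam="top";near=dict(roller_support=ground(camera_model(cam),(232,250),.03),wedge_support=ground(camera_model(cam),(415,258),.03),bar=ground(camera_model(cam),(379,203),.0))
for n in S:
    p,q,img=find(n,cam,near.get(n)); print(n,np.round(p,4),round(q,3))
m=camera_model("wrist");print(m, -np.array(m["R"]).T@m["t"],current_tool_pos())
E
```

```text
square_foot [0.5842 0.116  1.3828] 0.872
round_foot [ 0.6074  0.2733 -0.0733] 0.95
wedge_support [ 0.4538 -0.2703  2.968 ] 0.905
roller_support [0.4621 0.0906 0.0494] 0.897
bar [ 0.565  -0.2057  2.9653] 0.901
large_weight [ 0.4444 -0.0899  0.5698] 0.811
probe [0.595  0.1949 0.766 ] 0.932
{'fx': 294.5716890401167, 'fy': 294.5716890401167, 'cx': 283.6130318148719, 'cy': 214.8621939350429, 'dist': array([-0.00272356,  0.        ,  0.        ,  0.        ,  0.        ]), 'R': array([[ 0.31449595,  0.94925808,  0.00118416],
       [ 0.91593056, -0.30378148,  0.26227471],
       [ 0.24932611, -0.08139972, -0.96499253]]), 't': array([-0.67588636, -0.03095455,  0.390812  ])} [0.14347611 0.66399915 0.38604961] [0.21283934 0.64058391 0.21864883]
```

```bash
python3 - <<'E'
from h import *
rows=[]
def look(xy,a,names,k):
    P=[*xy,.22]; move_pose(P,pick_ori(P,a)); hold(.2)
    for n,near in names:
        p,q,img=find(n,"wrist",near)
        print(k,n,None if p is None else np.round(p,4),round(q,3))
        if p is not None:
            cs,_=cv2.findContours(sil(camera_model("wrist"),n,p),0,1); rows.append((n,cs))
    for n,cs in rows: cv2.drawContours(img,cs,-1,(0,0,255),1)
    rows.clear(); return img
a=look((.595,.195),-.146,[("square_foot",None),("round_foot",None),("probe",np.array([.595,.195]))],"plates")
b=look((.462,.09),.05,[("roller_support",np.array([.462,.09]))],"roll")
c=look((.454,-.27),-.17,[("wedge_support",np.array([.454,-.27])),("bar",None)],"wedge")
cv2.imwrite("pics/a.png",cv2.resize(np.vstack([np.hstack([a,b]),np.hstack([c,c*0])]),(800,600)))
print(current_clock(),current_joint_pos())
E
```

```text
plates square_foot [0.5849 0.1175 1.4446] 0.943
plates round_foot [0.6076 0.2768 2.2645] 0.973
plates probe None 0
roll roller_support [0.4638 0.0935 0.0614] 0.969
wedge wedge_support [ 0.4536 -0.2691  2.9094] 0.957
wedge bar [ 0.5664 -0.2041  2.9766] 0.922
7.075 [-5.84178220e-01 -2.07472764e-01  1.75189724e+00  1.28545094e-05
  1.59705454e+00 -4.14757930e-01]
```

View pics/a.png

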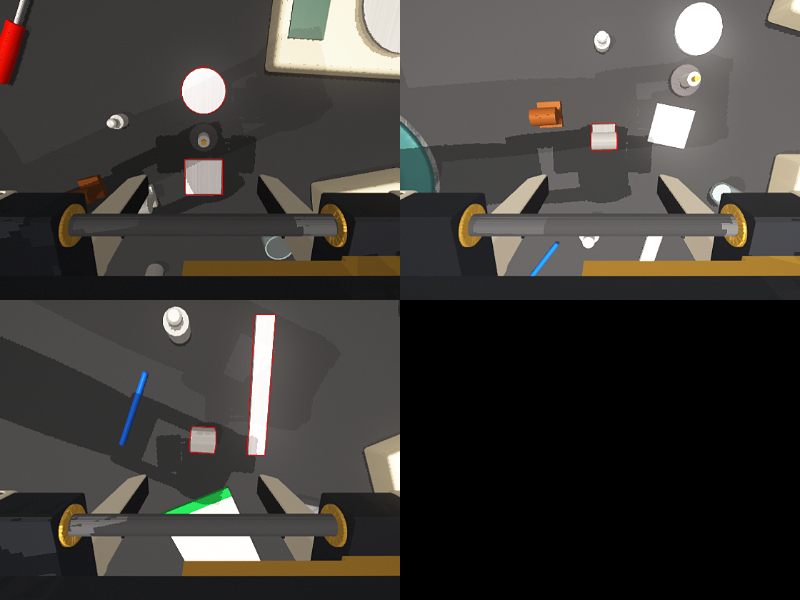

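```bash
python3 - <<'E'
from h import *
P=[.454,-.29,.15]; move_pose(P,pick_ori(P,-.2)); hold(.2)
p,q,img=find("wedge_support","wrist"); print(p,q)
m=camera_model("wrist")
cs,_=cv2.findContours(sil(m,"wedge_support",p),0,1); cv2.drawContours(img,cs,-1,(0,0,255),1)
u,v=proj(m,[[p[0],p[1],.04]])[0].astype(int); print(u,v)
cv2.imwrite("pics/w.png",cv2.resize(img[max(v-60,0):v+60,u-80:u+80],None,fx=4,fy=4))
E
```

```text
[ 0.45354915 -0.26902698 -0.22701949] 0.9620274901390076
278 191
```

View pics/w.png

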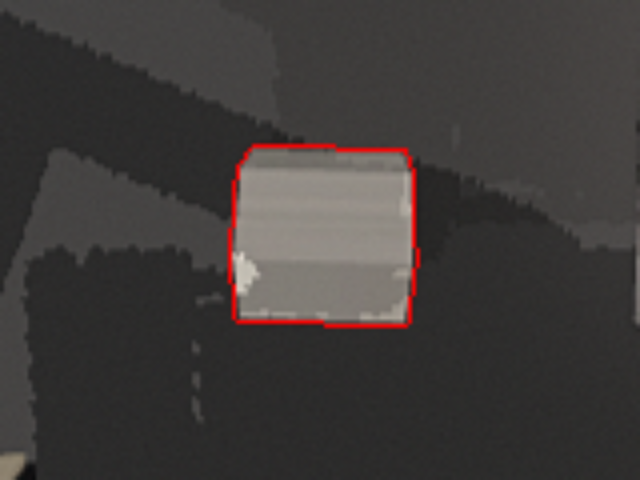

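The ridge runs sideways in the crop, from about (235,262) to (412,262). That is along the fitted x axis, so the wedge can be gripped on its end faces.

```bash
cat >> h.py <<'E'
PX,PA=np.array([.5963,.1972]),-.137
PY=np.array([-np.sin(PA),np.cos(PA)])
def transfer(src,a,dst,b,zg,dz,up=.2,squeeze=30):
    """grip at src (closing axis angle a, TCP height zg), carry to dst (angle b), lower to zg+dz, release, rise"""
    o=pick_ori([*src,zg],a); move_pose([*src,up],o); movel([*src,zg+.05],feed=.25); movel([*src,zg],feed=.08)
    close_gripper(squeeze); print("grip",current_grip_width()*93,current_grip_force()); 
    movel([*src,up],feed=.15)
    cur=Ro.from_quat(o); b2=[down(t) for t in(b,b+np.pi)]
    o2=min(b2,key=lambda q:(Ro.from_quat(q)*cur.inv()).magnitude()) if False else pick_ori([*dst,up],b)
    # keep the object's sense irrelevant: both half turns allowed by the task
    move_pose([*dst,up],o2); movel([*dst,zg+dz+.02],feed=.12); movel([*dst,zg+dz],feed=.03); hold(.3)
    print("F",np.round(current_contact_force(),1),"grip",current_grip_width()*93)
    open_gripper(); hold(.2); movel([*dst,up],feed=.15); print("t",current_clock())
E
python3 - <<'E'
from h import *
transfer((.4536,-.269),-.228,(.5849,.1175),PA,.013,.0065)
p,q,img=find("wedge_support","wrist",np.array([.585,.1175]),.006); print(p,q)
transfer((.4638,.0935),.061,(.6076,.2768),PA,.019,.0065)
p,q,img=find("roller_support","wrist",np.array([.6076,.2768]),.006); print(p,q)
cv2.imwrite("pics/p.png",img)
E
```

```text
grip 39.648138657347474 29.997907876968384
F [-0.3 -0.8 -3.8] grip 39.538060793757175
t 18.4917
[0.58431789 0.11788402 2.96437746] 0.9217210412025452
grip 39.6533693111789 29.98660677792941
F [ 0.2  0.7 -3.8] grip 39.90362369723057
t 28.8167
[0.60716192 0.27753653 3.00671016] 0.9394532442092896
```

View pics/p.png

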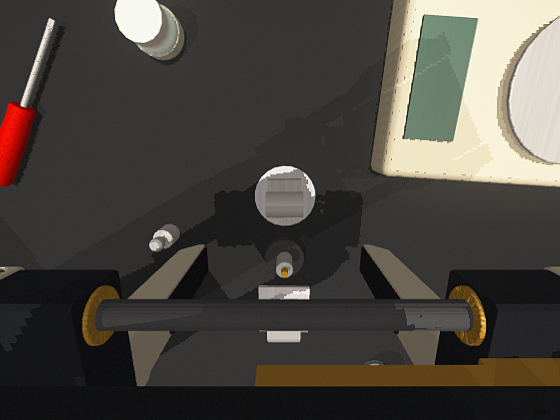

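The picture shows the roller support centred on the round plate at (285,195). The wedge stands on the square plate at (283,310), partly hidden by the gripper, and the fits put both within about 1 mm. The bar is next, after a quick look from above.

```bash
python3 - <<'E'
from h import *
P=[.566,-.26,.2]; move_pose(P,pick_ori(P,-.165)); hold(.2)
p,q,img=find("bar","wrist",None,0,[2.97]); print(p,q)
if q<.85: p=np.array([.5664,-.2041,2.9766])
transfer(p[:2],p[2]-np.pi,PX,PA,.002,.0665,squeeze=40)
p,q,img=find("bar","wrist",None,.066,[PA]); print(p,q, p[:2]-PX)
P=[.444,-.09,.2]; move_pose(P,pick_ori(P,PA)); hold(.2)
p,q,img2=find("large_weight","wrist",None,0,[0]); print(p,q)
cs,_=cv2.findContours(sil(camera_model("wrist"),"large_weight",p),0,1); cv2.drawContours(img2,cs,-1,(0,0,255),1)
cv2.imwrite("pics/q.png",cv2.resize(np.hstack([img,img2]),(800,300)));cv2.imwrite("pics/t1.png",get_image("top"))
E
```

```text
[ 0.56599359 -0.20429907  2.9701945 ] 0.9448575973510742
grip 29.165033499811965 39.999255537986755
F [-0.5  0.3 -2.3] grip 29.089671494170307
t 41.525
[ 0.5957285   0.19773834 -0.13474876] 0.8997176885604858 [-0.0005715   0.00053834]
[ 0.44482562 -0.08750837  0.17224773] 0.8533786535263062
```

View pics/q.png

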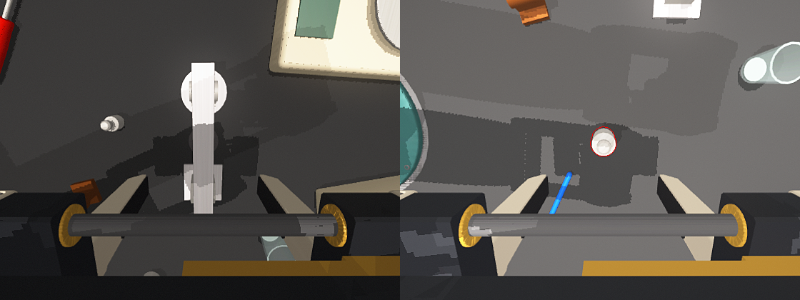

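View pics/t1.png

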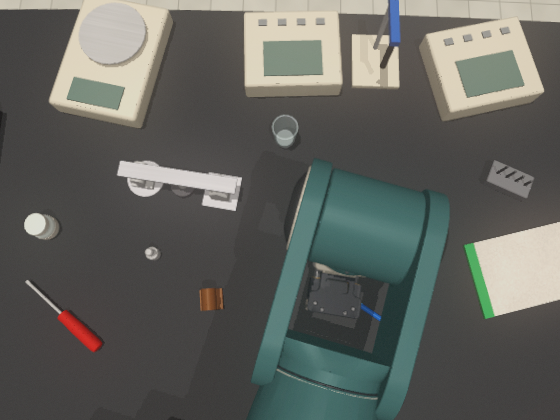

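The bar rests on both supports, running from (119,171) to (235,185) in the top view and centred over the probe. The weight's outline matches at (603,142) in the right half of the other picture. Placing the weight now.

```bash
python3 - <<'E'
from h import *
transfer((.4448,-.0875),PA,PX,PA,.014,.0745,up=.25)
p,q,img=find("large_weight","wrist",None,.074,[0]); print(p,q,p[:2]-PX if p is not None else 0)
p,q,_=find("bar","wrist",None,.066,[PA]); print(p,q)
P=[.45,-.15,.3]; move_pose(P,pick_ori(P,0)); hold(.3)
t=get_image("top")[120:270,80:330]; s=get_image("scene")[190:360,250:460]
cv2.imwrite("pics/e.png",np.hstack([cv2.resize(t,(400,240)),cv2.resize(s,(296,240))])); cv2.imwrite("pics/e2.png",img)
print(current_clock())
E
```

```text
grip 37.6367600534653 29.99553639863734
F [-0.5 -0.7 -5.8] grip 37.40855924593017
t 53.9417
[0.59642337 0.19745003 0.21733836] 0.9131567478179932 [0.00012337 0.00025003]
[ 0.59616819  0.19867926 -0.13628595] 0.7462820410728455
55.9583
```

View pics/e.png

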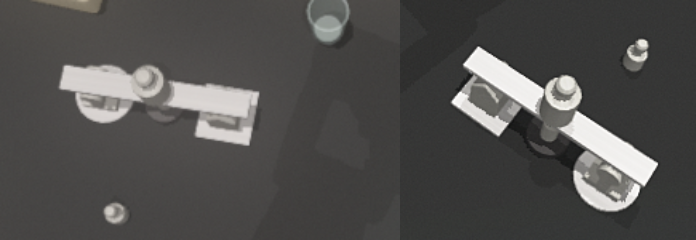

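The weight stands upright on the middle of the bar, at (150,85) in the left view and (562,98) in the right. The supports are on their plates, and the small weight and beaker look undisturbed.

```bash
python3 -c "
from workcell import *
print(finish_job())"
```

```text
the job is handed in; nothing more can be done
None
```

The job is handed in at about 56 s of the 120 s limit: both supports are on their plates, the bar lies across them, and the larger weight stands on its middle, with each piece measured within about 2 mm of its target; no verdict came back.

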